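Set the vial mixer to speed four and start it

TASK

Set the vial mixer to speed four: push the dial's pointer round with a fingertip, without gripping it, to the fourth click after off (off is the bar-shaped mark at the user's left, the clicks follow clockwise, and the dial may already stand a click or two on). Then press the round start button fully down and let it come up again, with the dial left at four. Do not press start before the dial is set, do not press the square button, and leave the vials and everything else standing where they are.

Things in the scene. Friction and masses are not known exactly. Their poses are not given: they have to be found in the camera images.
- mixer: White bench-top vial mixer, fixed: 260 (its x) x 300 (its y) mm, flat grey top 70 mm above the table. Origin: centre of its underside; its x points away from its front edge (away from the user), y to the user's left. Dial and two buttons on the flat top; on its far side a rubber platform (x from 40 to 124 mm, 8 mm above the flat top) with a wire guard 31 mm above the flat top.
- dial_axis (a point): On the dial's vertical axis, level with the flat top, at (-55, 50, 70) mm in the mixer's frame, axes parallel. Black hub 44 mm across, up to 12 mm above the flat top, crossed by one upright wing 12 mm thick, 2 to 32 mm above the flat top: its long end, the pointer (white line), reaches 50 mm from the axis, its tail 22 mm. Marks around it, 61 mm out: a bar at off, a dot at each click.
- speed_dial (a joint): Dial angle, rad, growing clockwise seen from above. 0 = off, pointer along the mixer's +y; 1.571: along its +x; 3.142: along -y. Detents every 0.5236 (30 degrees): off and clicks 1 to 6; click 4 = 2.094. Stops just beyond off and click 6. Starts at off, click 1 or 2. About 2 to 4 N at the pointer's end carries it over a click; past half-way it jumps ahead into the next and stays.
- pointer (a point): Point inside the pointer wing, 38 mm from the dial's axis and 17 mm above the flat top (half-way up the wing). Turns with the dial; its x points outward along the pointer, z up.
- start (a joint): Start button travel, m: 0 released, 0.006 fully down. Black round push button 30 mm across, sprung: about 5 N holds it fully down, and it comes back up by itself.
- start_top (a point): Centre of the top face of the round start button (moves down with it). On the flat top near the mixer's front edge on the user's right, at (-85, -105) mm in the mixer's frame, its top 22 mm above the flat top when released.
- pulse (a joint): Pulse button travel, m: 0 released, 0.005 down. Sprung. Not to be pressed.
- pulse_top (a point): Centre of the top face of the pulse button: black, square, 24 mm wide, at (-15, -108) mm in the mixer's frame, farther from the front edge than the start button, 16 mm above the flat top. Not to be pressed.
- vial_a: Glass vial with aluminium cap, 26 mm in diameter, 50 mm tall, standing loose on the mixer's platform. Origin: centre of its underside, z up its axis. Leave alone.
- vial_b: A second vial like vial_a, also standing loose on the platform. Leave alone.
- vial_c: Smaller glass vial, 25 mm in diameter, 40 mm tall, standing loose on the mixer's flat top between dial and buttons. Origin: centre of its underside. Leave alone.
- spray: Spray bottle on the table left of the mixer, 72 mm in diameter, 215 mm tall. Origin: centre of its underside. Leave alone.
- dish: Steel bowl on the table, 130 mm across, 35 mm high. Origin: centre of its underside. Leave alone.
- tape: Roll of paper tape lying on the table, 70 mm across, 25 mm high. Origin: centre of its underside. Leave alone.
- glove_box: Carton of gloves on the table, 120 x 230 x 70 mm high (its x, y, z). Origin: centre of its underside. Leave alone.
- swab_jar: Glass jar with steel lid on the table, 80 mm in diameter, 100 mm tall. Origin: centre of its underside. Leave alone.

How it is judged:
By the outcome, as a careful person would: the job done as asked, in the order asked, and still so for the second after the job is handed in, with the robot touching nothing.
It also fails if it takes over 42 s, if anything falls off the work surface, if the arm or the gripper's body presses on something with over 40 N, if the wrist force passes 120 N, or if a joint passes its speed limit or range.

ROBOT

A 6-joint arm with a two-finger parallel gripper is mounted at the origin on the work surface. World frame = base frame: x ahead of the robot, y to its left, z up, the work surface at z = 0. Lengths are in mm, angles in rad, forces in N, time in s.
With the tool pointing down it reaches from about 275 to 1000 mm from the base axis. Payload 8.4 kg.
Tool frame: the origin (TCP) lies midway between the tips of the shut fingers; the grasp point (between the pads) lies 19 mm behind it; z points along the fingers, y is the line along which they close (so a half turn about z gives the same grasp; the last joint's range is limited). The gripper opens to 85 mm and grips with 20 to 120 N. Pads are 22 mm wide; open, the fingers measure 114 mm over their backs; the gripper's body (76 mm by 85 mm) begins 54 mm behind the grasp point. The pads swing forward as they close: fully open they stand 13 mm farther back than shut.
Start: joints at [-1.258, 0.353, 1.633, -0, 1.155, -0.002], TCP at [193.515, -594.289, 231.281] pointing down, gripper open.
Joint ranges: [-2.63, 2.63], [-0.92, 2.1], [0.06, 2.66], [-1.3, 4.44], [0, 2.69], [-3.02, 3.02]. Speed limits (rad/s): [2.22, 2.22, 2.79, 3.14, 3.14, 3.14].

INTERFACE

Orientations are given as [roll, pitch, yaw] about the fixed x, y, z axes, in that order (R = Rz(yaw) Ry(pitch) Rx(roll)).
In Python, from rig import r gives the robot as it stands.
- The arm moves only by the tool servo_tool, never from a script. Its argument "deltas" is a list of rows, each an object of numbers: "x", "y", "z": the shift along the world's x, y, z in mm; "rx", "ry", "rz": the turn, a rotation vector about the world's x, y, z in rad; "gripper": the gripper's target within -1 to 1 (fully open at 1, half-way at 0, shut at -1). A call has 1 to 10 rows; each row is the pose to reach, as a shift and turn from the pose commanded when the call began; what a row does not reach only later rows make up. A row lasts 1/10 s, in which the tool goes at most 50 mm and 8.59 degrees, less where a joint would pass 70% of its speed; a pose out of reach is approached as far as the arm can. A call with a gripper value outside its range is refused whole. The fingers move at their own pace and stop on an object; "newtons" is the grip in N (left out, the last holds). Time passes only in rows, so rows that repeat a pose let the fingers close. It gives the time, the measured TCP pose, the force, the opening and the grip force at its end, in the units of the state.
- r.sense(): the state, without advancing time (a new reading comes with each control period).
- r.grab_frame(name): name is "scene" or "side" or "wrist"; returns the picture (480x640x3 uint8, blue, green, red); there is no depth.
- r.camera_params(name): a dict with "mtx" (3x3 intrinsics, pixels), "D" ([k1, k2, p1, p2, k3] as OpenCV has them; the pictures are not rectified), "eye" and "orientation" of the camera in the world. Camera axes: x right, y down, z forward; pixel columns grow to the right and rows downward; lengths in mm; the calibration is good to about 2 mm. A picture is of the moment at which its call begins: read the wrist's pose just before it. camera_params takes no time and is no camera call; for the wrist camera it gives the pose at the moment of the call.
- r.sign_off(): hands the job in; it is judged then, once.
Trained networks look in the newest picture that a camera, given by its name, has taken for a name from the list of things; names that differ only in an ending like _2 or _b are one class to them, and where a whole thing is asked for, a point or a joint stands for the part that bears it (a point fixed in the world has none). Each returns a list of dicts, best first, with "conf" (0 to 1); they miss things now and then, are a little off and sometimes report something else, mostly with a low value. They report only what shows in the picture. A call takes as long as a camera call.
- r.recognise(name, camera): "box" ([left, top, width, height] in pixels, round what is visible of it).
The state is a dict: "clock": time; "qpos": joint angles; "qvel": joint speeds; "joint_efforts": joint torques, N m; "eef_pos": TCP position; "tcp_rot": TCP orientation; "contact_force": force on the tool from outside, world axes, zero at the start; "wrist_torque": the same for the moment, N m; "opening": opening from 0.0 (shut) to 1.0 (fully open); "grasp_force": force on a finger pad.
Only numpy, scipy, OpenCV 4.12 (cv2) and the standard library are available. Lean on these libraries where they do the work, as an engineer would, in place of code of your own. Each camera call takes 0.05 s, during which the arm holds its last target. There are 200 camera calls.

## Working session

There is one attempt and no reset: what is moved stays moved. The work goes in short steps, Python scripts to look and compute and a tool call to move; the robot and the scene stay as the last step left them, time stands still between calls to the robot, and variables do not carry over. Pictures are saved under pics/ and viewed, at most 10 in all, crops included, and the job is handed in when it is done.

Besides the shell and the picture viewer there is one more tool, called after "Request:" by a JSON object that holds its "method" and its "body", one argument or row to a line. servo_tool: Moves the arm, as the interface text tells. Its arguments: {"type":"object","properties":{"deltas":{"type":"array","items":{"type":"object","properties":{"x":{"type":"number"},"y":{"type":"number"},"z":{"type":"number"},"rx":{"type":"number"},"ry":{"type":"number"},"rz":{"type":"number"},"gripper":{"type":"number"}}}},"newtons":{"type":"number"}},"required":["deltas"]}

```bash
mkdir -p pics; python3 - <<'E'
from rig import r
import cv2,numpy as np
for c in("scene","side"):
    im=r.grab_frame(c); cv2.imwrite(f"pics/{c}.png",im)
    p=r.camera_params(c); print(c,{k:np.round(np.array(v),3).tolist() for k,v in p.items()})
    for n in("mixer","speed_dial","pointer","start_top","pulse_top","vial_c"):
        print(n,[(np.round(d["box"]).tolist(),round(d["conf"],2)) for d in r.recognise(n,c)[:3]])
print(r.sense())
E
```

```text
scene {'mtx': [[568.97, 0.0, 337.947], [0.0, 568.97, 244.497], [0.0, 0.0, 1.0]], 'D': [-0.126, 0.0, 0.0, 0.0, 0.0], 'eye': [1420.773, -144.453, 1023.15], 'orientation': [-2.36, -0.015, 1.405]}
mixer [([273.0, 247.0, 156.0, 126.0], 0.86)]
speed_dial [([355.0, 256.0, 33.0, 22.0], 0.64), ([277.0, 244.0, 154.0, 128.0], 0.47)]
pointer [([355.0, 258.0, 32.0, 22.0], 0.95)]
start_top [([274.0, 243.0, 158.0, 130.0], 0.21)]
pulse_top [([154.0, 300.0, 44.0, 57.0], 0.69), ([293.0, 290.0, 10.0, 11.0], 0.56), ([290.0, 263.0, 11.0, 11.0], 0.29)]
vial_c [([380.0, 308.0, 15.0, 21.0], 0.75), ([319.0, 288.0, 13.0, 20.0], 0.72), ([303.0, 318.0, 11.0, 24.0], 0.7)]
side {'mtx': [[522.905, 0.0, 328.73], [0.0, 522.905, 231.752], [0.0, 0.0, 1.0]], 'D': [-0.053, 0.0, 0.0, 0.0, 0.0], 'eye': [177.493, 982.307, 946.863], 'orientation': [-2.265, 0.022, -2.844]}
mixer [([206.0, 187.0, 130.0, 112.0], 0.56)]
speed_dial [([280.0, 237.0, 17.0, 24.0], 0.8)]
pointer [([279.0, 231.0, 16.0, 31.0], 0.78)]
start_top []
pulse_top [([287.0, 203.0, 6.0, 4.0], 0.46)]
vial_c [([269.0, 207.0, 10.0, 12.0], 0.7), ([221.0, 223.0, 13.0, 20.0], 0.62), ([247.0, 188.0, 10.0, 17.0], 0.61)]
{'clock': 0.7, 'qpos': array([-1.25841537e+00,  3.52990970e-01,  1.63339028e+00,  8.18969653e-06,
        1.15523809e+00, -2.40090142e-03]), 'qvel': array([-1.23418039e-03,  8.57770161e-04, -6.62121860e-05,  3.71077929e-04,
        5.78999049e-04, -3.06359791e-04]), 'joint_efforts': array([ 8.17042655e-04, -6.05005717e+01, -3.42395175e+01,  6.57557763e-06,
        6.88574983e-04,  5.07935351e-05]), 'eef_pos': array([ 193.50621672, -594.28516533,  231.29077665]), 'tcp_rot': array([-3.14156598e+00, -7.55664615e-06,  3.14778550e-01]), 'contact_force': array([0.35213903, 0.16665528, 1.10362183]), 'wrist_torque': array([ 0.0235567 ,  0.03844939, -0.04585118]), 'grasp_force': 0.0, 'opening': 1.0004722859931712}
```

View pics/scene.png

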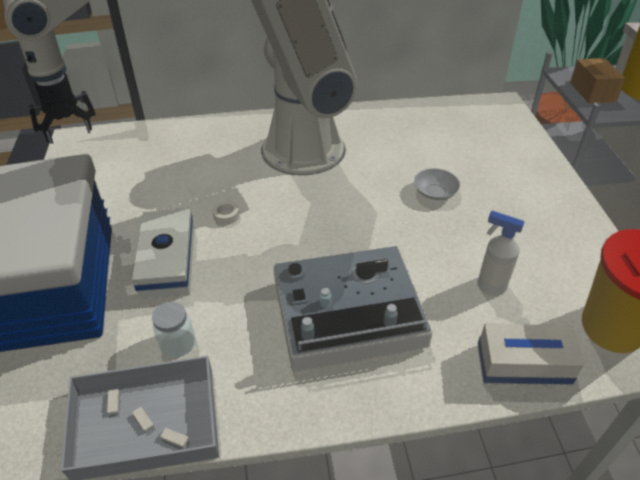

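View pics/side.png

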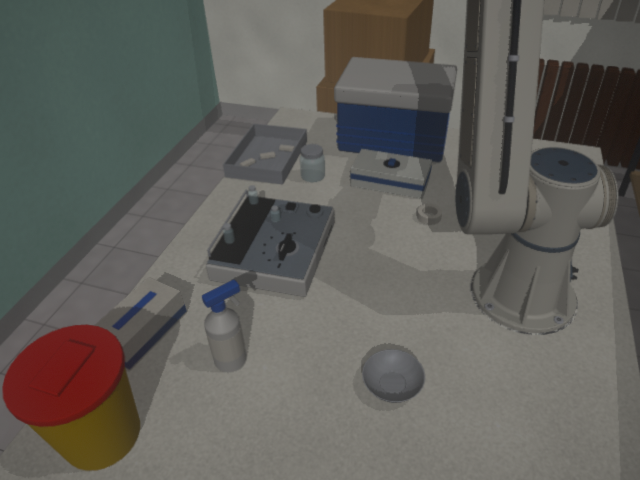

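The scene picture shows the mixer with start at about (295,269), pulse at (299,295) and the dial at about (370,270). In the side picture start is at (315,209), pulse at (291,206) and the dial at (287,246). Next I fit the mixer's pose to these points.

```bash
cat > h.py <<'E'
from rig import r
import cv2,numpy as np
from scipy.spatial.transform import Rotation as R
from scipy.optimize import least_squares
def proj(p,X):
    Rm=R.from_euler("xyz",p["orientation"]).as_matrix()
    Xc=(np.atleast_2d(X)-np.array(p["eye"]))@Rm
    return cv2.projectPoints(Xc.reshape(-1,1,3).astype(float),np.zeros(3),np.zeros(3),np.array(p["mtx"],float),np.array(p["D"],float))[0].reshape(-1,2)
def m2w(q,P):
    c,s=np.cos(q[2]),np.sin(q[2]); P=np.atleast_2d(P).astype(float)
    return np.c_[q[0]+c*P[:,0]-s*P[:,1],q[1]+s*P[:,0]+c*P[:,1],P[:,2]]
def fit(obs,q0):  # obs: list of (params, mixer pts, px)
    f=lambda q:np.concatenate([(proj(p,m2w(q,P))-U).ravel() for p,P,U in obs])
    return least_squares(f,q0,loss="soft_l1",x_scale=[10,10,.1]),f
E
python3 - <<'E'
from h import *
P=[(-85,-105,92),(-15,-108,86),(-55,50,82),(-130,-150,70),(-130,150,70)]
obs=[(r.camera_params("scene"),P,[(295,267),(298.5,295),(371,270),(275,263),(401,249)]),
(r.camera_params("side"),P[:3],[(315,209),(291,206),(287,247)])]
s,f=fit(obs,[600,-80,0.]); print(s.x,np.round(f(s.x).reshape(-1,2),1).tolist())
q=s.x; print(m2w(q,[(-55,50,70),(-85,-105,92)]))
p=r.camera_params("wrist");print(p)
E
```

```text
[6.47848078e+02 2.59209838e+01 2.03061135e-02] [[1.3, -0.7], [0.9, -2.9], [-3.9, 0.3], [-0.5, -2.0], [0.1, -3.8], [-1.1, -1.3], [-1.0, -1.0], [-2.5, -1.8]]
[[591.84418081  74.79391623  70.        ]
 [564.99759698 -80.7832702   92.        ]]
{'mtx': array([[368.65566359,   0.        , 318.05135224],
       [  0.        , 368.65566359, 235.63832349],
       [  0.        ,   0.        ,   1.        ]]), 'D': array([0.02510721, 0.        , 0.        , 0.        , 0.        ]), 'eye': array([ 272.71087485, -568.03168329,  373.58874377]), 'orientation': array([ 2.81369033e+00, -1.47188130e-04, -1.25683489e+00])}
```

Request:
{"method": "servo_tool", "body": {
  "deltas": [
    {"x": 15,"y": 45,"z": 8,"rz": -0.03,"gripper": -1},
    {"x": 30,"y": 90,"z": 16,"rz": -0.06,"gripper": -1},
    {"x": 45,"y": 135,"z": 24,"rz": -0.09,"gripper": -1},
    {"x": 60,"y": 180,"z": 32,"rz": -0.12,"gripper": -1},
    {"x": 75,"y": 225,"z": 40,"rz": -0.15,"gripper": -1},
    {"x": 90,"y": 270,"z": 48,"rz": -0.18,"gripper": -1},
    {"x": 105,"y": 315,"z": 48,"rz": -0.21,"gripper": -1},
    {"x": 120,"y": 360,"z": 48,"rz": -0.24,"gripper": -1},
    {"x": 135,"y": 405,"z": 48,"rz": -0.27,"gripper": -1},
    {"x": 150,"y": 450,"z": 48,"rz": -0.315,"gripper": -1}
  ]
}}

```text
invalid input
```

Request:
{"method": "servo_tool", "body": {
  "deltas": [
    {"x": 35,"y": 30,"gripper": -1},
    {"x": 70,"y": 60,"gripper": -1},
    {"x": 105,"y": 90,"gripper": -1},
    {"x": 140,"y": 115,"gripper": -1},
    {"x": 175,"y": 140,"gripper": -1},
    {"x": 210,"y": 155,"gripper": -1},
    {"x": 220,"y": 160,"gripper": -1},
    {"x": 220,"y": 160,"gripper": -1},
    {"x": 220,"y": 160,"gripper": -1}
  ]
}}

```text
invalid input
```

```bash
python3 - <<'E'
from h import *
import json
s=r.sense();print(s["eef_pos"],s["tcp_rot"],s["clock"],s["opening"],s["contact_force"])
p=r.camera_params("wrist");im=r.grab_frame("wrist");cv2.imwrite("pics/w1.png",im)
json.dump({k:np.array(v).tolist() for k,v in p.items()},open("w1.json","w"))
for n in("speed_dial","pointer","start_top","pulse_top","vial_c"):
    print(n,[(np.round(d["box"]).tolist(),round(d["conf"],2)) for d in r.recognise(n,"wrist")[:3]])
E
```

```text
[ 193.50621672 -594.28516533  231.29077665] [-3.14156598e+00 -7.55664615e-06  3.14778550e-01] 0.7 1.0004722859931712 [0.35213903 0.16665528 1.10362183]
speed_dial []
pointer []
start_top []
pulse_top []
vial_c []
```

View pics/w1.png

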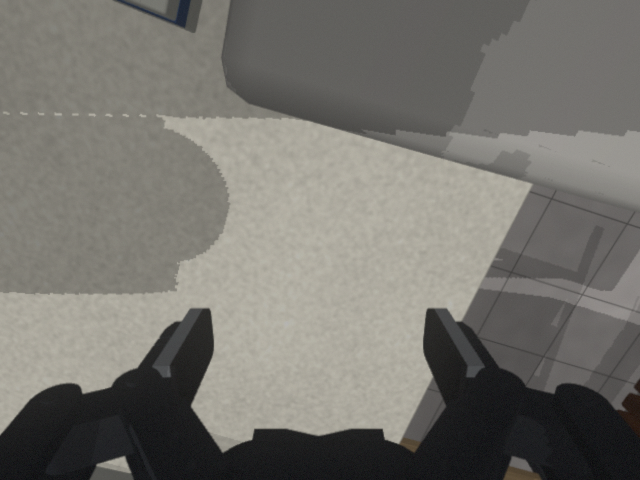

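The picture shows only the start view: bare table, with the cooler at the top. The moves were refused as invalid, so the arm has not moved. I'll try a small one.

Request:
{"method": "servo_tool", "body": {
  "deltas": [
    {"x": 15,"y": 45,"z": 8,"rx": 0,"ry": 0,"rz": -0.03,"gripper": -1}
  ],
  "newtons": 30
}}

```text
clock: 1.1
eef_pos: [207.7, -552.0, 238.2]
tcp_rot: [3.141, 0.001, 0.282]
contact_force: [1.6, -0.2, 0.4]
opening: 0.855
grasp_force: 0.0
```

Request:
{"method": "servo_tool", "body": {
  "deltas": [
    {"x": 15,"y": 45,"z": 8,"rx": 0,"ry": 0,"rz": -0.03,"gripper": -1},
    {"x": 30,"y": 90,"z": 16,"rx": 0,"ry": 0,"rz": -0.06,"gripper": -1},
    {"x": 45,"y": 135,"z": 24,"rx": 0,"ry": 0,"rz": -0.09,"gripper": -1},
    {"x": 60,"y": 180,"z": 32,"rx": 0,"ry": 0,"rz": -0.12,"gripper": -1},
    {"x": 75,"y": 225,"z": 40,"rx": 0,"ry": 0,"rz": -0.15,"gripper": -1},
    {"x": 90,"y": 270,"z": 40,"rx": 0,"ry": 0,"rz": -0.18,"gripper": -1},
    {"x": 105,"y": 315,"z": 40,"rx": 0,"ry": 0,"rz": -0.21,"gripper": -1},
    {"x": 120,"y": 360,"z": 40,"rx": 0,"ry": 0,"rz": -0.24,"gripper": -1},
    {"x": 135,"y": 400,"z": 40,"rx": 0,"ry": 0,"rz": -0.27,"gripper": -1},
    {"x": 160,"y": 430,"z": 40,"rx": 0,"ry": 0,"rz": -0.285,"gripper": -1}
  ],
  "newtons": 30
}}

```text
clock: 2.1
eef_pos: [368.0, -117.0, 279.6]
tcp_rot: [3.142, -0.001, -0.001]
contact_force: [0.7, -0.4, -0.7]
opening: 0.003
grasp_force: 0.0
```

Request:
{"method": "servo_tool", "body": {
  "deltas": [
    {"x": 35,"y": 30,"z": 0,"rx": 0,"ry": 0,"rz": 0,"gripper": -1},
    {"x": 70,"y": 60,"z": 0,"rx": 0,"ry": 0,"rz": 0,"gripper": -1},
    {"x": 105,"y": 90,"z": 0,"rx": 0,"ry": 0,"rz": 0,"gripper": -1},
    {"x": 140,"y": 115,"z": 0,"rx": 0,"ry": 0,"rz": 0,"gripper": -1},
    {"x": 175,"y": 130,"z": 0,"rx": 0,"ry": 0,"rz": 0,"gripper": -1},
    {"x": 200,"y": 140,"z": 0,"rx": 0,"ry": 0,"rz": 0,"gripper": -1},
    {"x": 200,"y": 140,"z": 0,"rx": 0,"ry": 0,"rz": 0,"gripper": -1},
    {"x": 200,"y": 140,"z": 0,"rx": 0,"ry": 0,"rz": 0,"gripper": -1}
  ],
  "newtons": 30
}}

```text
clock: 2.9
eef_pos: [568.2, 20.8, 278.8]
tcp_rot: [3.141, 0.001, 0.0]
contact_force: [-0.8, 0.4, -0.2]
opening: 0.0
grasp_force: 0.0
```

```bash
python3 - <<'E'
from h import *
import json
s=r.sense();print(s["eef_pos"],s["tcp_rot"],s["clock"],s["opening"],s["contact_force"])
p=r.camera_params("wrist");im=r.grab_frame("wrist");cv2.imwrite("pics/w2.png",im)
json.dump({k:np.array(v).tolist() for k,v in p.items()},open("w2.json","w"))
for n in("speed_dial","pointer","start_top","pulse_top","vial_c"):
    print(n,[(np.round(d["box"]).tolist(),round(d["conf"],2)) for d in r.recognise(n,"wrist")[:3]])
E
```

```text
[568.21386625  20.83807525 278.78059671] [3.14142809e+00 1.24852525e-03 4.09908090e-04] 2.9 0.00030733520043839467 [-0.79115502  0.42601322 -0.17555374]
speed_dial [([202.0, 154.0, 85.0, 53.0], 0.91)]
pointer [([207.0, 156.0, 84.0, 51.0], 0.87)]
start_top [([416.0, 190.0, 32.0, 31.0], 0.66), ([426.0, 112.0, 27.0, 32.0], 0.6)]
pulse_top [([425.0, 114.0, 31.0, 30.0], 0.85)]
vial_c [([364.0, 82.0, 32.0, 34.0], 0.81), ([215.0, 2.0, 30.0, 10.0], 0.61)]
```

View pics/w2.png

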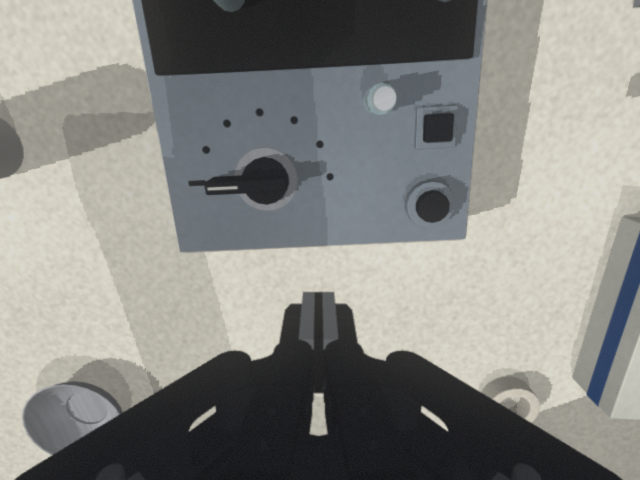

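The wrist view shows the dial pointing at the off bar (197,183), with the six dots clockwise from (206,149) to (330,177). Start is at (432,206), pulse at (438,127) and vial_c at (382,98). I refit the pose from these.

```bash
cat > w.py <<'E'
from h import *
import json
p={k:np.array(v) for k,v in json.load(open("w2.json")).items()}
a=np.arange(0,7)*np.pi/6
M=np.c_[-55+61*np.sin(a),50+61*np.cos(a),0*a+70]
P=np.r_[M[1:],[(-85,-105,92),(-15,-108,86),(-130,150,70),(-130,-150,70)]]
U=[(206,149),(227,123),(259,112),(294,120),(320,144),(330,177),(432,206),(438,127),(182,251),(467,239)]
s,f=fit([(p,P,U)],[648,26,0.02]);q=s.x
E
python3 - <<'E'
from w import *
print(q,np.round(f(q).reshape(-1,2),1).tolist())
print(m2w(q,[(-55,50,70),(-85,-105,92),(-15,-108,86)]).round(1))
# vial_c: cap centre at z=110
lam=lambda xy:(proj(p,[[xy[0],xy[1],110]])[0]-(382,98))
v=least_squares(lam,[650,-20]).x; print("vial_c",v, "dist dial",np.linalg.norm(v-m2w(q,[(-55,50,0)])[0,:2]))
# finger push waypoints: pointer angle th, contact on trailing side
for d in(0,15,30,60,90,105,120,130):
    t=np.radians(d);u=np.array([np.sin(t),np.cos(t)]);tr=np.array([-np.cos(t),np.sin(t)]) # trailing side
    print(d,[m2w(q,[[*( (-55,50)+38*u+o*tr),0]])[0,:2].round(1).tolist() for o in (6,17,25)])
print(proj(p,m2w(q,[(-55,100,102)])),"pointer end px check")
E
```

```text
[6.46304490e+02 2.42076986e+01 5.28067783e-02] [[-0.2, 0.4], [-0.5, -0.0], [0.0, -0.3], [-0.5, -0.6], [-0.6, -0.6], [-0.3, -1.1], [2.3, 1.0], [1.9, -0.1], [-6.5, 6.2], [3.6, 3.5]]
[[588.7  71.2  70. ]
 [567.  -85.1  92. ]
 [637.  -84.4  86. ]]
vial_c [659.99160236 -29.00095404] dist dial 122.97862179494211
0 [[580.7, 108.9], [569.8, 108.3], [561.8, 107.9]]
15 [[590.8, 109.7], [580.0, 111.9], [572.2, 113.6]]
30 [[600.6, 107.8], [590.8, 112.8], [583.7, 116.4]]
60 [[617.3, 97.0], [611.3, 106.2], [607.0, 112.9]]
90 [[626.4, 79.2], [625.8, 90.2], [625.4, 98.2]]
105 [[627.2, 69.2], [629.4, 80.0], [631.1, 87.8]]
120 [[625.3, 59.3], [630.3, 69.1], [633.9, 76.3]]
130 [[622.7, 53.2], [629.3, 62.0], [634.1, 68.4]]
[[203.87068405 188.71581571]] pointer end px check
```

```bash
python3 - <<'E'
from w import *
sc=r.camera_params("scene")
print("spray",least_squares(lambda x:proj(sc,[[*x,0]])[0]-(495,288),[650,250]).x)
def pt(d,o=17):
    t=np.radians(d);u=np.array([np.sin(t),np.cos(t)]);tr=np.array([-np.cos(t),np.sin(t)])
    return m2w(q,[[*((-55,50)+38*u+o*tr),0]])[0,:2]
b=pt(0,25);print("base",b)
for d in list(range(0,51,5)):print(d,(pt(d)-b).round(1),round(-np.radians(d),3))
b=pt(50)
for d in list(range(55,101,5)):print(d,(pt(d)-b).round(1),round(-np.radians(d-50),3))
b=pt(100)
for d in list(range(103,122,3)):print(d,(pt(d)-b).round(1),round(-np.radians(d-100),3))
E
```

```text
spray [622.66659099 385.67323204]
base [561.7711689  107.86245148]
0 [8.  0.4] -0.0
5 [11.3  1.9] -0.087
10 [14.7  3.2] -0.175
15 [18.2  4.1] -0.262
20 [21.8  4.7] -0.349
25 [25.4  5. ] -0.436
30 [29.1  4.9] -0.524
35 [32.7  4.6] -0.611
40 [36.2  4. ] -0.698
45 [39.7  3. ] -0.785
50 [43.2  1.7] -0.873
55 [ 3.3 -1.6] -0.087
60 [ 6.4 -3.4] -0.175
65 [ 9.4 -5.5] -0.262
70 [12.1 -7.8] -0.349
75 [ 14.7 -10.4] -0.436
80 [ 17.  -13.2] -0.524
85 [ 19.1 -16.2] -0.611
90 [ 20.9 -19.4] -0.698
95 [ 22.4 -22.7] -0.785
100 [ 23.6 -26.1] -0.873
103 [ 0.6 -2.1] -0.052
106 [ 1.1 -4.2] -0.105
109 [ 1.4 -6.4] -0.157
112 [ 1.7 -8.5] -0.209
115 [  1.8 -10.7] -0.262
118 [  1.8 -12.9] -0.314
121 [  1.8 -15.1] -0.367
```

Request:
{"method": "servo_tool", "body": {
  "deltas": [
    {"x": -4,"y": 40,"z": 0,"rx": 0,"ry": 0,"rz": 0.02,"gripper": -1},
    {"x": -8,"y": 87,"z": 0,"rx": 0,"ry": 0,"rz": 0.053,"gripper": -1},
    {"x": -8,"y": 87,"z": -45,"rx": 0,"ry": 0,"rz": 0.053,"gripper": -1},
    {"x": -8,"y": 87,"z": -90,"rx": 0,"ry": 0,"rz": 0.053,"gripper": -1},
    {"x": -8,"y": 87,"z": -130,"rx": 0,"ry": 0,"rz": 0.053,"gripper": -1},
    {"x": -8,"y": 87,"z": -160,"rx": 0,"ry": 0,"rz": 0.053,"gripper": -1},
    {"x": -8,"y": 87,"z": -180,"rx": 0,"ry": 0,"rz": 0.053,"gripper": -1},
    {"x": -8,"y": 87,"z": -193,"rx": 0,"ry": 0,"rz": 0.053,"gripper": -1},
    {"x": -8,"y": 87,"z": -193,"rx": 0,"ry": 0,"rz": 0.053,"gripper": -1}
  ],
  "newtons": 30
}}

```text
clock: 4.1
eef_pos: [559.5, 107.3, 85.1]
tcp_rot: [3.141, 0.002, 0.052]
contact_force: [-0.5, -0.1, -0.6]
opening: -0.002
grasp_force: 0.0
```

```bash
python3 - <<'E'
from h import *
cv2.imwrite("pics/w3.png",r.grab_frame("wrist"))
E
```

```text
(no output)
```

View pics/w3.png

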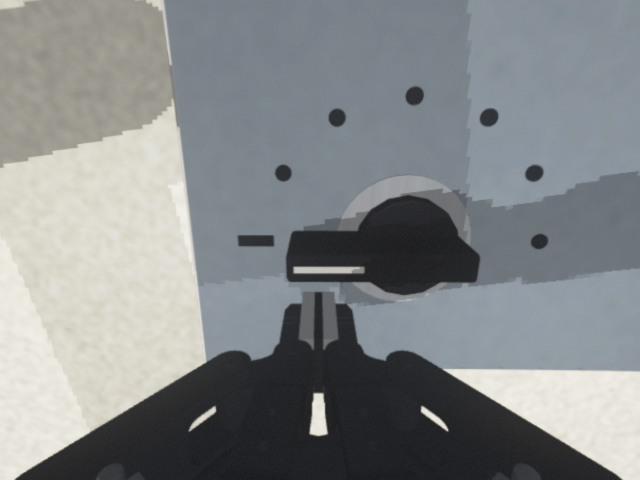

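The picture shows the shut fingertip at (320,292), just on the near side of the pointer wing (288 to 365 wide, about row 280) and clear of the hub. I push it round from here.

Request:
{"method": "servo_tool", "body": {
  "deltas": [
    {"x": 9,"y": 0.6,"z": 0,"rx": 0,"ry": 0,"rz": 0,"gripper": -1},
    {"x": 12.5,"y": 2,"z": 0,"rx": 0,"ry": 0,"rz": -0.087,"gripper": -1},
    {"x": 16,"y": 3.4,"z": 0,"rx": 0,"ry": 0,"rz": -0.175,"gripper": -1},
    {"x": 19.5,"y": 4.3,"z": 0,"rx": 0,"ry": 0,"rz": -0.262,"gripper": -1},
    {"x": 23,"y": 4.9,"z": 0,"rx": 0,"ry": 0,"rz": -0.349,"gripper": -1},
    {"x": 26.7,"y": 5.2,"z": 0,"rx": 0,"ry": 0,"rz": -0.436,"gripper": -1},
    {"x": 30.4,"y": 5.1,"z": 0,"rx": 0,"ry": 0,"rz": -0.524,"gripper": -1},
    {"x": 34,"y": 4.8,"z": 0,"rx": 0,"ry": 0,"rz": -0.611,"gripper": -1},
    {"x": 37.5,"y": 4.2,"z": 0,"rx": 0,"ry": 0,"rz": -0.698,"gripper": -1},
    {"x": 44.5,"y": 2,"z": 0,"rx": 0,"ry": 0,"rz": -0.84,"gripper": -1}
  ],
  "newtons": 30
}}

```text
clock: 5.15
eef_pos: [603.0, 111.7, 87.9]
tcp_rot: [3.14, 0.005, -0.792]
contact_force: [-2.6, 1.3, 0.3]
opening: 0.001
grasp_force: 1.0
```

Request:
{"method": "servo_tool", "body": {
  "deltas": [
    {"x": 3.3,"y": -1.6,"z": 0,"rx": 0,"ry": 0,"rz": -0.12,"gripper": -1},
    {"x": 6.4,"y": -3.4,"z": 0,"rx": 0,"ry": 0,"rz": -0.208,"gripper": -1},
    {"x": 9.4,"y": -5.5,"z": 0,"rx": 0,"ry": 0,"rz": -0.295,"gripper": -1},
    {"x": 12.1,"y": -7.8,"z": 0,"rx": 0,"ry": 0,"rz": -0.382,"gripper": -1},
    {"x": 14.7,"y": -10.4,"z": 0,"rx": 0,"ry": 0,"rz": -0.469,"gripper": -1},
    {"x": 17,"y": -13.2,"z": 0,"rx": 0,"ry": 0,"rz": -0.557,"gripper": -1},
    {"x": 19.1,"y": -16.2,"z": 0,"rx": 0,"ry": 0,"rz": -0.644,"gripper": -1},
    {"x": 20.9,"y": -19.4,"z": 0,"rx": 0,"ry": 0,"rz": -0.731,"gripper": -1},
    {"x": 22.4,"y": -22.7,"z": 0,"rx": 0,"ry": 0,"rz": -0.818,"gripper": -1},
    {"x": 23.6,"y": -26.1,"z": 0,"rx": 0,"ry": 0,"rz": -0.906,"gripper": -1}
  ],
  "newtons": 30
}}

```text
clock: 6.15
eef_pos: [627.2, 44.3, 78.5]
tcp_rot: [-3.107, 0.138, -1.576]
contact_force: [9.7, 16.4, 10.2]
opening: -0.001
grasp_force: 8.7
```

```bash
python3 - <<'E'
from h import *
s=r.sense();print(s["eef_pos"],s["tcp_rot"],s["contact_force"])
cv2.imwrite("pics/w4.png",r.grab_frame("wrist"))
E
```

```text
[627.18542031  44.29551303  78.46568878] [-3.10681283  0.13800825 -1.57633979] [ 9.67994039 16.36104895 10.17401516]
```

View pics/w4.png

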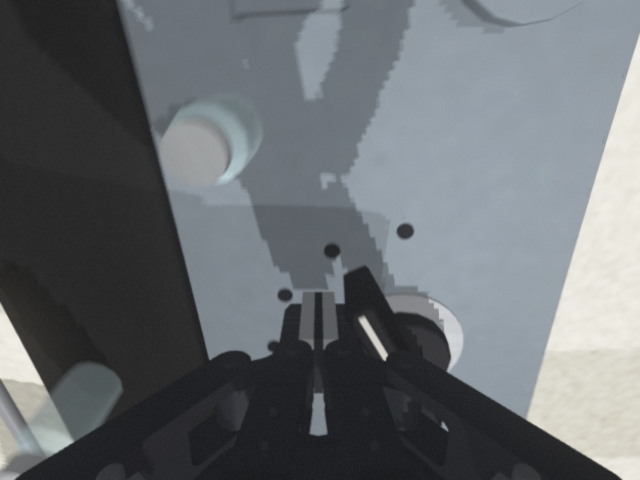

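The picture shows the hand tilted and carried too far, with the pointer at about (355,272), seemingly towards dot 5 (332,250). I check the joints and measure before going on.

```bash
python3 - <<'E'
from w import *
s=r.sense();print(s["qpos"].round(3),s["qvel"].round(3),s["eef_pos"],s["tcp_rot"],s["contact_force"],s["clock"])
c=r.camera_params("wrist");print(c["eye"])
print("dots3-6",proj(c,M[3:]).round(0).tolist())
for d in(105,120,135,150):
    t=np.radians(d);u=np.array([np.sin(t),np.cos(t)]);A=[[*((-55,50)+k*u),102] for k in(0,30,50)]
    print(d,proj(c,m2w(q,A)).round(0).tolist())
print("dots",proj(c,m2w(q,M[3:])).round().tolist())
E
```

```text
[-0.009  0.519  1.772  0.191  0.824  3.017] [ 0.023  0.001 -0.028 -0.06   0.023  0.001] [627.27157372  43.34681107  78.18039103] [-3.10597396  0.13956183 -1.58044636] [ 8.48715106 13.39305526  8.09333142] 6.2
[621.49816238 -57.98895523 207.42332979]
dots3-6 [[2564.0, 365.0], [3023.0, 273.0], [3661.0, 178.0], [4245.0, 129.0]]
105 [[413.0, 403.0], [340.0, 390.0], [292.0, 382.0]]
120 [[413.0, 403.0], [347.0, 377.0], [301.0, 359.0]]
135 [[413.0, 403.0], [359.0, 365.0], [320.0, 338.0]]
150 [[413.0, 403.0], [375.0, 356.0], [347.0, 320.0]]
dots [[275.0, 349.0], [285.0, 298.0], [331.0, 254.0], [404.0, 234.0]]
```

Joint 6 came to its range limit (3.02), which spoiled the pose, and the dial has gone on to about click 5. I back away from the wing, lift and unwind. Then I will push it back one click from the other side.

Request:
{"method": "servo_tool", "body": {
  "deltas": [
    {"x": 4,"y": 8,"z": 0,"rx": 0,"ry": 0,"rz": 0.14,"gripper": -1},
    {"x": 4,"y": 8,"z": 10,"rx": 0,"ry": 0,"rz": 0.28,"gripper": -1},
    {"x": 4,"y": 8,"z": 40,"rx": 0,"ry": 0,"rz": 0.4,"gripper": -1},
    {"x": 4,"y": 8,"z": 80,"rx": 0,"ry": 0,"rz": 0.55,"gripper": -1},
    {"x": 4,"y": 8,"z": 120,"rx": 0,"ry": 0,"rz": 0.7,"gripper": -1},
    {"x": 4,"y": 8,"z": 120,"rx": 0,"ry": 0,"rz": 0.8,"gripper": -1},
    {"x": 4,"y": 8,"z": 120,"rx": 0,"ry": 0,"rz": 0.8,"gripper": -1}
  ],
  "newtons": 30
}}

```text
clock: 6.9
eef_pos: [627.9, 50.4, 197.5]
tcp_rot: [-3.114, 0.13, -0.772]
contact_force: [0.4, 0.0, -0.5]
opening: 0.001
grasp_force: 0.0
```

```bash
python3 - <<'E'
from h import *
s=r.sense();C=R.from_euler("xyz",s["tcp_rot"]);T=R.from_euler("xyz",[np.pi,0,0.05])
print((T*C.inv()).as_rotvec().round(3),s["eef_pos"])
E
```

```text
[-0.074 -0.115  0.823] [627.85640096  50.39217139 197.48621267]
```

Request:
{"method": "servo_tool", "body": {
  "deltas": [
    {"x": -10,"y": -4,"z": 15,"rx": -0.012,"ry": -0.019,"rz": 0.137,"gripper": -1},
    {"x": -20,"y": -8,"z": 30,"rx": -0.025,"ry": -0.038,"rz": 0.274,"gripper": -1},
    {"x": -30,"y": -12,"z": 50,"rx": -0.037,"ry": -0.057,"rz": 0.411,"gripper": -1},
    {"x": -45,"y": -15,"z": 70,"rx": -0.049,"ry": -0.077,"rz": 0.549,"gripper": -1},
    {"x": -60,"y": -20,"z": 82,"rx": -0.062,"ry": -0.096,"rz": 0.686,"gripper": -1},
    {"x": -60,"y": -30,"z": 82,"rx": -0.074,"ry": -0.115,"rz": 0.823,"gripper": -1},
    {"x": -60,"y": -30,"z": 82,"rx": -0.074,"ry": -0.115,"rz": 0.823,"gripper": -1},
    {"x": -60,"y": -30,"z": 82,"rx": -0.074,"ry": -0.115,"rz": 0.823,"gripper": -1}
  ],
  "newtons": 30
}}

```text
clock: 7.7
eef_pos: [565.6, 20.4, 276.2]
tcp_rot: [3.139, 0.004, 0.042]
contact_force: [0.3, -0.3, -0.1]
opening: -0.0
grasp_force: 0.0
```

```bash
python3 - <<'E'
from w import *
s=r.sense();print(s["eef_pos"],s["tcp_rot"],s["clock"],s["qpos"].round(2))
c=r.camera_params("wrist");im=r.grab_frame("wrist");cv2.imwrite("pics/w5.png",im)
for n in("pointer","vial_c"):print(n,[(np.round(d["box"]).tolist(),round(d["conf"],2)) for d in r.recognise(n,"wrist")[:3]])
for d in(90,105,120,135,150,165):
    t=np.radians(d);u=np.array([np.sin(t),np.cos(t)]);A=[[*((-55,50)+k*u),102] for k in(0,50)]
    print(d,proj(c,m2w(q,A)).round(0).tolist())
print("dots",proj(c,m2w(q,M)).round().tolist())
E
```

```text
[565.62322651  20.40037042 276.21268674] [3.13870026 0.00410005 0.04195461] 7.7 [ 0.04  0.22  1.71 -0.    1.21  1.57]
pointer [([238.0, 141.0, 77.0, 60.0], 0.96)]
vial_c [([366.0, 80.0, 33.0, 33.0], 0.83), ([412.0, 191.0, 36.0, 31.0], 0.18)]
90 [[260.0, 180.0], [256.0, 119.0]]
105 [[260.0, 180.0], [272.0, 121.0]]
120 [[260.0, 180.0], [287.0, 128.0]]
135 [[260.0, 180.0], [300.0, 138.0]]
150 [[260.0, 180.0], [310.0, 150.0]]
165 [[260.0, 180.0], [316.0, 165.0]]
dots [[200.0, 175.0], [205.0, 141.0], [227.0, 115.0], [261.0, 105.0], [296.0, 115.0], [321.0, 140.0], [330.0, 173.0]]
```

View pics/w5.png

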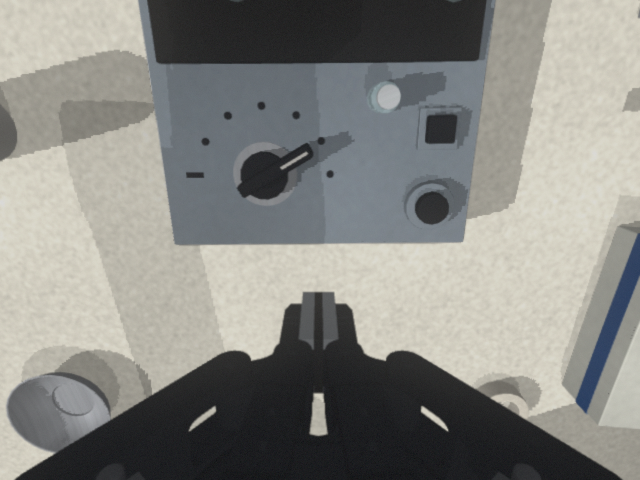

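The dial stands at click 5: its wing points at dot 5 (321,141). Vial_c has not moved. I plan the push back, with the finger on the other side of the pointer.

```bash
python3 - <<'E'
from w import *
def pt(d,o=17):
    t=np.radians(d);u=np.array([np.sin(t),np.cos(t)]);l=np.array([np.cos(t),-np.sin(t)])
    return m2w(q,[[*((-55,50)+38*u+o*l),0]])[0,:2]
e=r.sense()["eef_pos"]
b=pt(150,26);print("base",b,b-e[:2],"yaw",.053+.524)
for d in(150,146,142,138,134,130,126,123,120):print(d,(pt(d)-b).round(1),round(np.radians(150-d),3))
E
```

```text
base [587.6534647   25.20439014] [21.80988801  4.72950274] yaw 0.5770000000000001
150 [7.5 4.9] 0.0
146 [10.4  5.5] 0.07
142 [13.2  6.2] 0.14
138 [16.   7.1] 0.209
134 [18.6  8.3] 0.279
130 [21.2  9.6] 0.349
126 [23.7 11.1] 0.419
123 [25.5 12.3] 0.471
120 [27.2 13.6] 0.524
```

Request:
{"method": "servo_tool", "body": {
  "deltas": [
    {"x": 10,"y": 2,"z": 0,"rx": 0,"ry": 0,"rz": 0.14,"gripper": -1},
    {"x": 20,"y": 4,"z": 0,"rx": 0,"ry": 0,"rz": 0.28,"gripper": -1},
    {"x": 21,"y": 4.5,"z": -30,"rx": 0,"ry": 0,"rz": 0.41,"gripper": -1},
    {"x": 21,"y": 4.5,"z": -70,"rx": 0,"ry": 0,"rz": 0.53,"gripper": -1},
    {"x": 21,"y": 4.5,"z": -110,"rx": 0,"ry": 0,"rz": 0.53,"gripper": -1},
    {"x": 21,"y": 4.5,"z": -145,"rx": 0,"ry": 0,"rz": 0.53,"gripper": -1},
    {"x": 21,"y": 4.5,"z": -175,"rx": 0,"ry": 0,"rz": 0.53,"gripper": -1},
    {"x": 21,"y": 4.5,"z": -191,"rx": 0,"ry": 0,"rz": 0.53,"gripper": -1},
    {"x": 21,"y": 4.5,"z": -191,"rx": 0,"ry": 0,"rz": 0.53,"gripper": -1}
  ],
  "newtons": 30
}}

```text
clock: 8.75
eef_pos: [584.9, 24.9, 82.4]
tcp_rot: [3.141, 0.008, 0.576]
contact_force: [0.3, 0.6, -0.1]
opening: 0.0
grasp_force: 0.0
```

Request:
{"method": "servo_tool", "body": {
  "deltas": [
    {"x": 9.5,"y": 5.2,"z": 0,"rx": 0,"ry": 0,"rz": 0,"gripper": -1},
    {"x": 12.4,"y": 5.8,"z": 0,"rx": 0,"ry": 0,"rz": 0.07,"gripper": -1},
    {"x": 15.2,"y": 6.5,"z": 0,"rx": 0,"ry": 0,"rz": 0.14,"gripper": -1},
    {"x": 18,"y": 7.4,"z": 0,"rx": 0,"ry": 0,"rz": 0.21,"gripper": -1},
    {"x": 20.6,"y": 8.6,"z": 0,"rx": 0,"ry": 0,"rz": 0.28,"gripper": -1},
    {"x": 23.2,"y": 9.9,"z": 0,"rx": 0,"ry": 0,"rz": 0.35,"gripper": -1},
    {"x": 24.5,"y": 10.6,"z": 0,"rx": 0,"ry": 0,"rz": 0.38,"gripper": -1},
    {"x": 24.5,"y": 10.6,"z": 0,"rx": 0,"ry": 0,"rz": 0.38,"gripper": -1}
  ],
  "newtons": 30
}}

```text
clock: 9.55
eef_pos: [612.7, 35.8, 86.6]
tcp_rot: [3.136, 0.002, 0.957]
contact_force: [-0.4, -1.0, 0.2]
opening: -0.001
grasp_force: 0.0
```

```bash
python3 - <<'E'
from w import *
s=r.sense();print(s["eef_pos"],s["tcp_rot"],s["contact_force"],s["clock"])
c=r.camera_params("wrist");im=r.grab_frame("wrist");cv2.imwrite("pics/w6.png",im)
for d in(105,120,135,150):
    t=np.radians(d);u=np.array([np.sin(t),np.cos(t)]);A=[[*((-55,50)+k*u),102] for k in(0,50)]
    print(d,proj(c,m2w(q,A)).round(0).tolist())
E
```

```text
[612.68099801  35.8265165   86.61780318] [3.13628031e+00 2.00343511e-03 9.57483459e-01] [-0.44075791 -0.99064316  0.19643785] 9.55
105 [[215.0, 298.0], [335.0, 250.0]]
120 [[215.0, 298.0], [344.0, 281.0]]
135 [[215.0, 298.0], [343.0, 311.0]]
150 [[215.0, 298.0], [335.0, 339.0]]
```

View pics/w6.png

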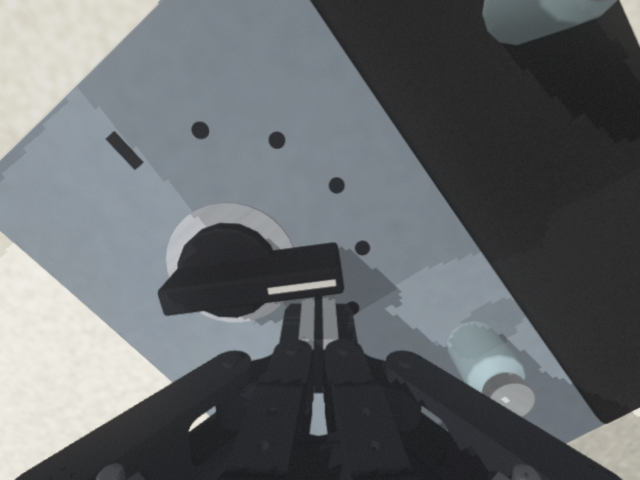

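The pointer now lies along the line to dot 4 (362,248); its white line runs (268,291) to (336,283), which matches 120°. I back off, lift and go above the start button.

Request:
{"method": "servo_tool", "body": {
  "deltas": [
    {"x": -5,"y": -10,"z": 0,"rx": 0,"ry": 0,"rz": 0,"gripper": -1},
    {"x": -6,"y": -12,"z": 35,"rx": 0,"ry": 0,"rz": 0,"gripper": -1},
    {"x": -6,"y": -12,"z": 75,"rx": 0,"ry": 0,"rz": -0.13,"gripper": -1},
    {"x": -20,"y": -40,"z": 85,"rx": 0,"ry": 0,"rz": -0.27,"gripper": -1},
    {"x": -33,"y": -75,"z": 85,"rx": 0,"ry": 0,"rz": -0.41,"gripper": -1},
    {"x": -46,"y": -110,"z": 85,"rx": 0,"ry": 0,"rz": -0.55,"gripper": -1},
    {"x": -46,"y": -121,"z": 85,"rx": 0,"ry": 0,"rz": -0.69,"gripper": -1},
    {"x": -46,"y": -121,"z": 85,"rx": 0,"ry": 0,"rz": -0.82,"gripper": -1},
    {"x": -46,"y": -121,"z": 55,"rx": 0,"ry": 0,"rz": -0.9,"gripper": -1},
    {"x": -46,"y": -121,"z": 35,"rx": 0,"ry": 0,"rz": -0.9,"gripper": -1}
  ],
  "newtons": 30
}}

```text
clock: 10.6
eef_pos: [564.6, -86.4, 119.8]
tcp_rot: [3.138, 0.003, 0.053]
contact_force: [-0.5, -0.0, -0.2]
opening: 0.0
grasp_force: 0.0
```

```bash
python3 - <<'E'
from w import *
s=r.sense();print(s["eef_pos"],s["tcp_rot"],s["contact_force"],s["clock"])
c=r.camera_params("wrist");im=r.grab_frame("wrist");cv2.imwrite("pics/w7.png",im)
print(proj(c,m2w(q,[(-85,-105,92)])),proj(c,[s["eef_pos"]]))
for d in(105,120,135,150):
    t=np.radians(d);u=np.array([np.sin(t),np.cos(t)]);A=[[*((-55,50)+k*u),102] for k in(0,50)]
    print(d,proj(c,m2w(q,A)).round(0).tolist())
E
```

```text
[564.56534902 -86.41442295 119.8009151 ] [3.13787652 0.00329823 0.05340097] [-0.47241542 -0.01110644 -0.16611535] 10.6
[[316.72371278 278.36596972]] [[319.3936361  311.11451489]]
105 [[-32.0, 228.0], [-38.0, 114.0]]
120 [[-32.0, 228.0], [-3.0, 127.0]]
135 [[-32.0, 228.0], [29.0, 147.0]]
150 [[-32.0, 228.0], [55.0, 173.0]]
```

View pics/w7.png

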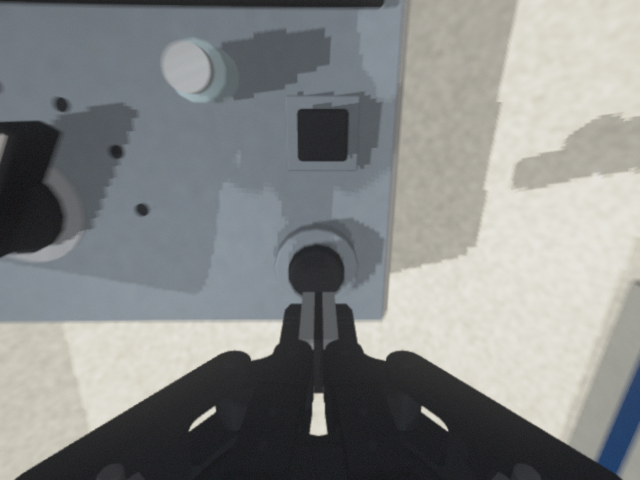

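The button's centre is at (316,271), about 3 mm farther off than the fingertip, so I shift 4 mm and press.

Request:
{"method": "servo_tool", "body": {
  "deltas": [
    {"x": 4,"y": 1,"z": -10,"rx": 0,"ry": 0,"rz": 0,"gripper": -1},
    {"x": 4,"y": 1,"z": -22,"rx": 0,"ry": 0,"rz": 0,"gripper": -1},
    {"x": 4,"y": 1,"z": -28,"rx": 0,"ry": 0,"rz": 0,"gripper": -1},
    {"x": 4,"y": 1,"z": -31,"rx": 0,"ry": 0,"rz": 0,"gripper": -1},
    {"x": 4,"y": 1,"z": -33,"rx": 0,"ry": 0,"rz": 0,"gripper": -1},
    {"x": 4,"y": 1,"z": -33,"rx": 0,"ry": 0,"rz": 0,"gripper": -1}
  ],
  "newtons": 30
}}

```text
clock: 11.25
eef_pos: [569.3, -84.6, 87.7]
tcp_rot: [3.138, 0.003, 0.058]
contact_force: [-1.2, 0.4, 3.7]
opening: -0.004
grasp_force: 1.9
```

Request:
{"method": "servo_tool", "body": {
  "deltas": [
    {"x": 0,"y": 0,"z": -2,"rx": 0,"ry": 0,"rz": 0,"gripper": -1},
    {"x": 0,"y": 0,"z": -3.5,"rx": 0,"ry": 0,"rz": 0,"gripper": -1},
    {"x": 0,"y": 0,"z": -3.5,"rx": 0,"ry": 0,"rz": 0,"gripper": -1}
  ],
  "newtons": 30
}}

```text
clock: 11.55
eef_pos: [569.4, -84.6, 85.8]
tcp_rot: [3.138, 0.003, 0.058]
contact_force: [-7.3, 0.4, 21.5]
opening: -0.002
grasp_force: 10.4
```

The force is 21 N at 85.8 mm, so the button is fully down (92 − 6 = 86). I release it and look from above.

Request:
{"method": "servo_tool", "body": {
  "deltas": [
    {"x": 0,"y": 0,"z": 10,"rx": 0,"ry": 0,"rz": 0,"gripper": -1},
    {"x": 0,"y": 0,"z": 40,"rx": 0,"ry": 0,"rz": 0,"gripper": -1},
    {"x": 0,"y": 20,"z": 85,"rx": 0,"ry": 0,"rz": 0,"gripper": -1},
    {"x": 0,"y": 50,"z": 125,"rx": 0,"ry": 0,"rz": 0,"gripper": -1},
    {"x": 0,"y": 80,"z": 160,"rx": 0,"ry": 0,"rz": 0,"gripper": -1},
    {"x": 0,"y": 105,"z": 190,"rx": 0,"ry": 0,"rz": 0,"gripper": -1},
    {"x": 0,"y": 105,"z": 192,"rx": 0,"ry": 0,"rz": 0,"gripper": -1},
    {"x": 0,"y": 105,"z": 192,"rx": 0,"ry": 0,"rz": 0,"gripper": -1}
  ],
  "newtons": 30
}}

```text
clock: 12.35
eef_pos: [569.6, 20.8, 276.6]
tcp_rot: [3.138, 0.002, 0.06]
contact_force: [0.4, -0.9, -0.4]
opening: -0.0
grasp_force: 0.0
```

```bash
python3 - <<'E'
from w import *
s=r.sense();print(s["eef_pos"],s["contact_force"],s["clock"])
c=r.camera_params("wrist");im=r.grab_frame("wrist");cv2.imwrite("pics/w8.png",im)
for d in(90,105,120,135):
    t=np.radians(d);u=np.array([np.sin(t),np.cos(t)]);A=[[*((-55,50)+k*u),102] for k in(0,50)]
    print(d,proj(c,m2w(q,A)).round(0).tolist())
E
```

```text
[569.5713336   20.79447321 276.61708605] [ 0.41885142 -0.90929289 -0.41130493] 12.35
90 [[261.0, 184.0], [258.0, 124.0]]
105 [[261.0, 184.0], [274.0, 126.0]]
120 [[261.0, 184.0], [289.0, 133.0]]
135 [[261.0, 184.0], [302.0, 143.0]]
```

View pics/w8.png

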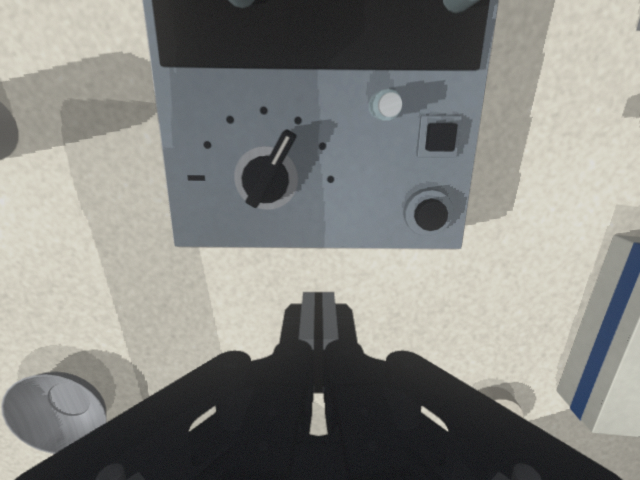

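The pointer stands at dot 4 (298,120), the start button is up, and the vials are upright where they were. I hand it in.

```bash
python3 -c "
from rig import r
print(r.sign_off())"
```

```text
the job is handed in; nothing more can be done
None
```

The dial is left at click 4, and start was then pressed fully down and came up again; the job is handed in at about 12 s, though the dial first overshot to click 5 when joint 6 reached its range limit and I pushed it back one click before pressing start.

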